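# Pack the camera accessory tray for the next shoot

## Robot

A 6-joint arm with a two-finger parallel gripper is mounted at the origin on a cart in front of the work surface, level with it; the furniture and walls round the work are solid. World frame = base frame: x ahead of the robot, y to its left, z up, the work surface at z = 0. Lengths are in m, angles in rad, forces in N, time in s.
With the tool pointing down it reaches from about 0.35 to 0.85 m from the base axis. Payload 8.1 kg.
Tool frame: the origin (TCP) lies on the centre line of the jaws, within the pads' length; the fingertips stand 17 mm ahead of it and the grasp point (between the pads) lies 2 mm behind it; z points along the fingers, y is the line along which they close (so a half turn about z gives the same grasp; the last joint's range is limited). The gripper opens to 93 mm and grips with 3 to 60 N. Pads are 15 mm wide; open, the fingers measure 128 mm over their backs; the gripper's body (75 mm by 188 mm) begins 65 mm behind the grasp point.
Start: joints at [-1.309, 0.13, 1.488, -0, 1.523, -0.085], TCP at [0.204, -0.564, 0.236] pointing down, gripper open.
Joint ranges: [-2.96, 2.96], [-0.89, 2.26], [0.02, 2.5], [-1.34, 4.48], [0, 2.73], [-2.66, 2.66]. Speed limits (rad/s): [2.39, 2.39, 2.79, 3.14, 3.14, 3.14].

## Interface

Orientations are given as a rotation vector (axis times angle).
In Python, from plant import status, eyes, robot gives the robot as it stands. The module is installed in compiled form; this text tells all that it offers.
- The arm moves only by the tool servo_tool, never from a script. Its argument "plan" is text: rows parted by semicolons, each of 4 numbers parted by spaces: the shift along the tool's x, y, z in m, then the turn about the tool's z in degrees. A call has 1 to 12 rows; each row is the pose to reach, as a shift and turn from the pose commanded when the call began, along the tool's axes at that moment; what a row does not reach only later rows make up. A row lasts 1/12 s, in which the tool goes at most 41.7 mm and 7.16 degrees, less where a joint would pass 70% of its speed; a pose out of reach is approached as far as the arm can. A call with a gripper value outside its range is refused whole. "grip" is the closure, from -1 (fully open) to 1 (shut), set as the call begins (left out, the last holds). The fingers move at their own pace and stop on an object; "grip_force" is the grip in N (left out, the last holds). Time passes only in rows, so rows that repeat a pose let the fingers close. It gives the time, the measured TCP pose, the force, the opening and the grip force at its end, in the units of the state.
- status.read_state(): the state, without advancing time (a new reading comes with each control period).
- eyes.read_camera(name): name is "scene" or "top"; returns a dict with "image" (480x640x3 uint8, blue, green, red), "fovy" (degrees; the focal length in pixels is half the picture's height over the tangent of half this angle, whatever the lens; pixels are square), "cx", "cy" (the principal point, pixels), "k1" (the pictures are not rectified: a ray, as slopes to the right and down, at radius r is drawn at 1 + k1 r^2 times it, then the intrinsics apply), "world_from_camera" (4x4, takes a point from camera to world coordinates). Camera axes: x right, y down, z forward; pixel columns grow to the right and rows downward; lengths in m; the calibration is good to about 2 mm. A picture is of the moment at which its call begins. There is no depth.
- robot.close_job(): hands the job in; it is judged then, once.
The state is a dict: "t": time; "q": joint angles; "dq": joint speeds; "joint_torque": joint torques, N m; "tool_pos": TCP position; "orientation": TCP orientation; "force": force on the tool from outside, world axes, zero at the start; "wrist_torque": the same for the moment, N m; "opening": finger opening in m; "gripper_force": force on a finger pad.
Only numpy, scipy, OpenCV 4.12 (cv2) and the standard library are available. Lean on these libraries where they do the work, as an engineer would, in place of code of your own. Each camera call takes 0.05 s, during which the arm holds its last target. There are 200 camera calls.

## Task

Pack the long black accessory tray for the next shoot: the white film can with the orange lid, the camera battery and the USB stick each go down into the insert cut for it, the can upright, the battery and the stick flat, and the teal roll of tape goes flat over the yellow post. Leave the black film can with the grey lid (exposed film for the lab) and the pink roll of tape where they are.

Things in the scene. Friction and masses are not known exactly. Their poses are not given: they have to be found in the camera images.
- film_can_white: White film can with an orange press lid, standing upright, 31 mm body, 34 mm lid (the top 7 mm), 52 mm tall; origin at the centre of its underside, z up. The fresh film that goes into the tray.
- battery: Black camera battery lying flat, 52 mm (its x) x 36 mm (its y) x 16 mm tall; origin at the centre of its underside, z up. Either end may lead.
- usb_stick: Black USB stick with a bare metal plug, lying flat, 18 mm (its x) x 52 mm (its y) x 8 mm tall; origin under the middle of its length, z up. The plug is the 12 mm at the -y end; grip the black part across x, at the origin. Either end may lead.
- tape_teal: Teal roll of paper tape lying flat, a rigid ring 52 mm across, 15 mm tall, its hole 32 mm wide; origin at the centre of its underside, z up. Either way round; grip it across the outside. It goes into the tray.
- film_well: Square grey insert, 68 mm wide, 30 mm tall to its deck, fixed; origin at the centre of its underside, 4 mm above the desk, z up. Four such inserts stand in any order, 69.5 mm between centres, in a row along their x in the black tray (292 x 84 mm, 22 mm tall). A round well, 46 mm across and 22 mm deep, with a yellow floor 8 mm above the insert's underside: for the white film can.
- battery_pocket: Square grey insert, 68 mm wide, 30 mm tall to its deck, fixed; origin at the centre of its underside, 4 mm above the desk, z up. A wide oblong pocket, 60 mm (x) x 46 mm (y), 6 mm deep, yellow floor 24 mm above the underside; the walls at +y and -y have finger gaps in the middle 32 mm of x, 5 mm deeper than the floor and out to the insert's edge: for the battery.
- stick_pocket: Square grey insert, 68 mm wide, 30 mm tall to its deck, fixed; origin at the centre of its underside, 4 mm above the desk, z up. A narrow oblong pocket, 60 mm (x) x 28 mm (y), 5 mm deep, yellow floor 25 mm above the underside; the walls at +y and -y have finger gaps in the middle 32 mm of x, 5 mm deeper than the floor and out to the insert's edge: for the USB stick, its length along x.
- tape_post: Square grey insert, 68 mm wide, 30 mm tall to its deck, fixed; origin at the centre of its underside, 4 mm above the desk, z up. A flat deck with a yellow disc and an upright yellow post in its middle, 20 mm thick, 14 mm tall, with a bevelled top: for the teal tape, which lies flat on the deck around the post.
- film_can_black: Black film can with a grey press lid, standing upright, same size as the white one (34 mm across, 52 mm tall); origin at the centre of its underside. Exposed film: it stays where it is.
- tape_pink: Pink roll of paper tape lying flat, same size as the teal one (52 mm across, 15 mm tall); origin at the centre of its underside. It stays where it is.

How it is judged:
By the outcome, as a careful person would: the job done as asked, in the order asked, and still so for the second after the job is handed in, with the robot touching nothing.
It also fails if it takes over 115 s, if anything falls off the work surface, if the arm or the gripper's body presses on something with over 40 N, if the wrist force passes 120 N, or if a joint passes its speed limit or range.

## Working session

There is one attempt and no reset: what is moved stays moved. The work goes in short steps, Python scripts to look and compute and a tool call to move; the robot and the scene stay as the last step left them, time stands still between calls to the robot, and variables do not carry over. Pictures are saved under pics/ and viewed, at most 14 in all, crops included, and the job is handed in when it is done.

Besides the shell and the picture viewer there is one more tool, called after "Request:" as name(argument=value, ...) on one line, values as JSON. servo_tool: Moves the arm, as the interface text tells. Its arguments: {"type":"object","properties":{"plan":{"type":"string"},"grip":{"type":"number"},"grip_force":{"type":"number"}},"required":["plan"]}

```bash
mkdir -p pics; cat > h.py <<'E'
import numpy as np, cv2
from scipy.spatial.transform import Rotation as R
from plant import status, eyes, robot
def grab(n, f=None):
    c=eyes.read_camera(n)
    if f: cv2.imwrite('pics/'+f,c['image'])
    return c
def K(c):
    f=240/np.tan(np.radians(c['fovy'])/2); return np.array([[f,0,c['cx']],[0,f,c['cy']],[0,0,1.]])
def ray(c,px):
    px=np.array(px,float).reshape(-1,1,2)
    k=np.array([c['k1'],0,0,0,0.])
    n=cv2.undistortPointsIter(px,K(c),k,None,None,(3,50,1e-10)).reshape(-1,2)
    T=np.array(c['world_from_camera']); d=np.c_[n,np.ones(len(n))]@T[:3,:3].T
    return T[:3,3],d
def onz(c,px,z):
    o,d=ray(c,px); return o+d*((z-o[2])/d[:,2])[:,None]
def tri(c1,p1,c2,p2):
    o1,d1=ray(c1,p1);o2,d2=ray(c2,p2);out=[]
    for a,b in zip(d1,d2):
        s=np.linalg.lstsq(np.c_[a,-b],o2-o1,rcond=None)[0]
        A=o1+s[0]*a;B=o2+s[1]*b; out.append(np.r_[(A+B)/2,np.linalg.norm(A-B)])
    return np.array(out)
def proj(c,P):
    T=np.linalg.inv(np.array(c['world_from_camera']))
    return cv2.projectPoints(np.array(P,float).reshape(-1,3),cv2.Rodrigues(T[:3,:3])[0],T[:3,3],K(c),np.array([c['k1'],0,0,0,0.]))[0].reshape(-1,2)
E
python3 - <<'E'
from h import *
np.set_printoptions(precision=3,suppress=True)
for n in('scene','top'):
    c=grab(n,n+'0.png'); print(n,c['fovy'],c['cx'],c['cy'],c['k1'],np.array(c['world_from_camera']))
s=status.read_state(); print(s['t'],s['tool_pos'],s['orientation'],s['opening'],R.from_rotvec(s['orientation']).as_matrix())
E
```

```text
scene 44.577971542574524 317.62284903340714 233.599923926404 -0.1522569406707594 [[ 0.857 -0.285  0.43   0.156]
 [-0.516 -0.483  0.707 -0.325]
 [ 0.007 -0.828 -0.561  0.496]
 [ 0.     0.     0.     1.   ]]
top 48.70990528018835 315.17908218291035 230.57137733276568 0.029476553847194806 [[ 0.013 -0.982  0.189  0.377]
 [-1.    -0.013 -0.002  0.278]
 [ 0.004 -0.189 -0.982  0.868]
 [ 0.     0.     0.     1.   ]]
0.1 [ 0.204 -0.564  0.235] [-3.093 -0.542  0.   ] 0.09262346436586975 [[ 0.94   0.34  -0.   ]
 [ 0.34  -0.94   0.002]
 [ 0.    -0.002 -1.   ]]
```

View pics/scene0.png

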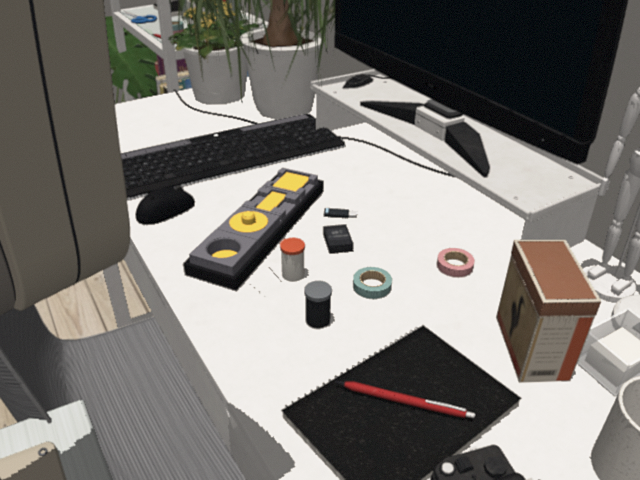

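View pics/top0.png

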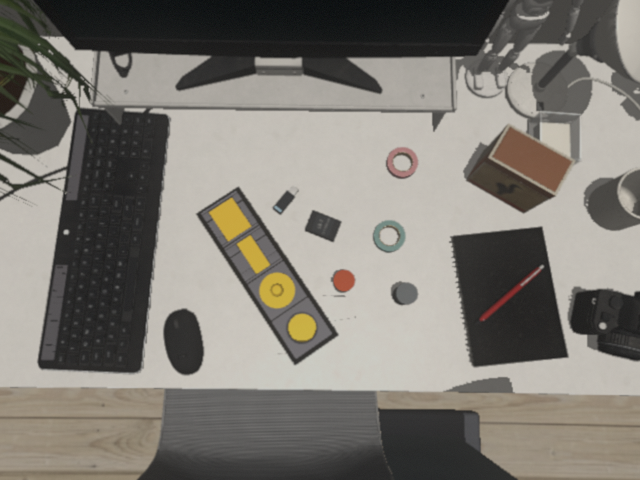

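The scene view shows the white can near (292,258), black can (318,303), teal tape (372,282), pink tape (455,262), battery (338,238), stick (340,212) and the tray from (205,265) to (300,182). The top view shows the orange lid (344,280), battery (323,225), stick (286,200) and teal tape (389,236). The inserts from the near end are film well (302,327), post (277,290), stick pocket (252,254) and battery pocket (230,217).

```bash
cat > m.py <<'E'
from h import *
np.set_printoptions(precision=4,suppress=True)
HS={'yellow':((20,110,90),(32,255,255)),'orange':((0,150,90),(12,255,255)),'teal':((75,40,60),(98,255,255)),'pink':((165,40,100),(180,160,255)),'dark':((0,0,0),(180,255,75))}
ROI={'scene':(160,150,490,335),'top':(190,130,430,370)}
def comps(c,n,k):
    x0,y0,x1,y1=ROI[n]; h=cv2.cvtColor(c['image'],cv2.COLOR_BGR2HSV); m=cv2.inRange(h,*map(np.array,HS[k]))
    z=np.zeros_like(m); z[y0:y1,x0:x1]=m[y0:y1,x0:x1]
    cs,_=cv2.findContours(z,cv2.RETR_CCOMP,cv2.CHAIN_APPROX_NONE); return z,[q for q in cs if cv2.contourArea(q)>40]
E
python3 - <<'E'
from m import *
for n in('scene','top'):
    c=grab(n); np.save(n+'.npy',c,allow_pickle=True)
    for k in HS:
        z,cs=comps(c,n,k)
        for q in cs:
            M=cv2.moments(q); print(n,k,'c',round(M['m10']/M['m00'],1),round(M['m01']/M['m00'],1),'A',M['m00'],'bb',cv2.boundingRect(q),'box',cv2.boxPoints(cv2.minAreaRect(q)).round(1).tolist())
a=np.hstack([cv2.resize(cv2.imread('pics/top0.png')[180:360,190:340],None,fx=2.6,fy=2.6,interpolation=cv2.INTER_CUBIC),cv2.resize(cv2.imread('pics/scene0.png')[165:345,180:345],None,fx=2.4,fy=2.6,interpolation=cv2.INTER_CUBIC)])
cv2.imwrite('pics/z.png',a); print(a.shape)
E
```

```text
scene yellow c 223.7 253.4 A 125.0 bb (212, 250, 25, 8) box [[212.0, 250.0], [236.0, 250.0], [236.0, 257.0], [212.0, 257.0]]
scene yellow c 248.2 221.3 A 601.0 bb (229, 211, 39, 22) box [[229.0, 211.0], [267.0, 211.0], [267.0, 232.0], [229.0, 232.0]]
scene yellow c 271.2 200.7 A 292.0 bb (256, 191, 30, 20) box [[255.5, 206.5], [276.5, 185.5], [286.5, 195.5], [265.5, 216.5]]
scene yellow c 291.3 181.1 A 399.0 bb (273, 172, 36, 19) box [[272.6000061035156, 185.8000030517578], [276.3999938964844, 168.89999389648438], [308.70001220703125, 176.0], [304.8999938964844, 193.0]]
scene orange c 292.0 245.9 A 270.0 bb (281, 238, 23, 16) box [[281.0, 238.0], [303.0, 238.0], [303.0, 253.0], [281.0, 253.0]]
scene teal c 371.9 282.3 A 879.5 bb (354, 268, 37, 30) box [[354.0, 268.0], [390.0, 268.0], [390.0, 297.0], [354.0, 297.0]]
scene teal c 372.3 278.0 A 439.5 bb (358, 268, 30, 21) box [[358.0, 288.0], [358.0, 268.0], [387.0, 268.0], [387.0, 288.0]]
scene dark c 421.5 331.3 A 99.0 bb (408, 326, 27, 9) box [[408.0, 326.0], [434.0, 326.0], [434.0, 334.0], [408.0, 334.0]]
scene dark c 317.6 311.9 A 
[... 2593 characters left out ...]
225.6 A 492.5 bb (306, 211, 34, 30) box [[305.0, 229.60000610351562], [312.6000061035156, 210.60000610351562], [339.79998779296875, 221.5], [332.20001220703125, 240.5]]
top dark c 319.8 223.7 A 53.5 bb (316, 218, 8, 12) box [[316.0, 229.0], [316.0, 218.0], [323.0, 218.0], [323.0, 229.0]]
top dark c 284.6 200.5 A 126.5 bb (277, 192, 16, 18) box [[276.0, 204.1999969482422], [286.6000061035156, 191.0], [293.29998779296875, 196.39999389648438], [282.70001220703125, 209.60000610351562]]
top dark c 270.5 279.7 A 1060.5 bb (198, 188, 139, 176) box [[195.5, 214.6999969482422], [238.39999389648438, 186.10000610351562], [337.6000061035156, 334.8999938964844], [294.70001220703125, 363.5]]
(468, 786, 3)
```

View pics/z.png

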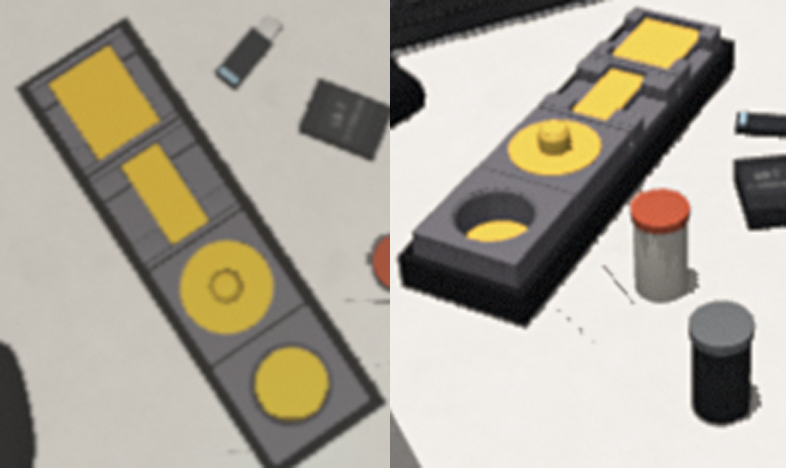

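The crop confirms the order: battery pocket, stick pocket, post and film well. The stick's blue end points to image lower left and its metal plug to upper right.

```bash
python3 - <<'E'
from m import *
S=np.load('scene.npy',allow_pickle=True).item();T=np.load('top.npy',allow_pickle=True).item()
print('scale px',530,'tri (x y z gap):')
for nm,a,b in [('stickpocket',(271.2,200.7),(253,254)),('battpocket',(291.3,181.1),(229.5,218.7)),('lid top',(292,244.0),(343.3,280.3)),('tealhole top?',(372,278.5),(389,235.4)),
  ('postdisc c',(248.2,222.5),(276.7,289.9)),('batt top',(337.0,235),(322,225.6)),('stick',(337.2,213),(284.6,200.5)),('greylid',(318.3,290),(404.5,292.5))]:
    print(nm,tri(S,[a],T,[b])[0])
for nm,p,z in [('film',(301.6,327.3),.012),('post',(276.7,289.9),.034),('stk',(253,254),.029),('bat',(229.5,218.7),.028)]:
    print(nm,onz(T,[p],z)[0])
tr=onz(T,[(195.5,214.7),(238.4,186.1),(337.6,334.9),(294.7,363.5)],.022);print('tray',tr,tr.mean(0))
print('tray edges',np.linalg.norm(np.roll(tr,-1,0)-tr,axis=1))
# non-desk masks in top
for nm,n,c,(x0,y0,x1,y1),z in [('stick','top',T,(268,180,306,218),.008),('batt','top',T,(302,206,344,246),.016),('teal','top',T,(366,212,412,258),.015),('lid','top',T,(328,265,358,297),.052),('stick','scene',S,(318,203,362,222),.008)]:
    im=c['image'][y0:y1,x0:x1].astype(int); bg=np.median(im.reshape(-1,3),0)
    if nm=='batt' : bg=np.percentile(im.reshape(-1,3),85,axis=0)
    d=np.abs(im-bg).max(2); 
    for th in (30,60):
        m=(d>th).astype(np.uint8); cs,_=cv2.findContours(m,0,cv2.CHAIN_APPROX_NONE); q=max(cs,key=cv2.contourArea)+np.array([x0,y0])
        P=onz(T if n=='top' else S,q.reshape(-1,2),z)[:,:2].astype(np.float32); r=cv2.minAreaRect(P*1000); print(nm,n,th,np.round(r[0],1),np.round(r[1],1),round(r[2],1),'bb',cv2.boundingRect(q))
    cv2.imwrite(f'pics/_{nm}{n}.png',cv2.resize(c['image'][y0:y1,x0:x1],None,fx=8,fy=8,interpolation=cv2.INTER_NEAREST))
E
```

```text
scale px 530 tri (x y z gap):
stickpocket [0.498  0.3754 0.0319 0.0015]
battpocket [0.5552 0.4152 0.0313 0.0011]
lid top [0.4561 0.2327 0.0517 0.0014]
tealhole top? [0.534  0.1561 0.0144 0.0019]
postdisc c [0.441  0.3363 0.0326 0.0027]
batt top [0.5491 0.2659 0.0145 0.0016]
stick [0.5919 0.3294 0.0049 0.0042]
greylid [0.4392 0.138  0.0476 0.0009]
film [0.3852 0.2962 0.012 ]
post [0.4421 0.3358 0.034 ]
stk [0.4991 0.3754 0.029 ]
bat [0.5565 0.4155 0.028 ]
tray [[0.5637 0.4721 0.022 ]
 [0.6129 0.4042 0.022 ]
 [0.3742 0.2395 0.022 ]
 [0.33   0.3057 0.022 ]] [0.4702 0.3554 0.022 ]
tray edges [0.0839 0.2901 0.0796 0.2869]
stick top 30 [594.4 327. ] [20.  52.5] 52.2 bb (272, 190, 27, 25)
stick top 60 [590.2 330.5] [18.3 40. ] 52.2 bb (273, 191, 22, 24)
batt top 30 [549.8 264.7] [54.  39.4] 68.6 bb (304, 210, 38, 32)
batt top 60 [549.7 264.8] [52.2 37.3] 68.6 bb (305, 210, 36, 32)
teal top 30 [534.  155.7] [52.3 53.5] 89.5 bb (373, 220, 33, 33)
teal top 60 [533.6 157. ] [49.4 52.1] 45.7 bb (373, 221, 32, 32)
lid top 30 [457.2 234.4] [34.7 35. ] 45.3 bb (331, 269, 24, 24)
lid top 60 [457.1 232.5] [33.5 32.7] 18.8 bb (332, 270, 23, 22)
stick scene 30 [590.8 323.6] [29.6 53.3] 58.5 bb (323, 208, 35, 11)
stick scene 60 [590.5 323.7] [28.9 51.8] 53.4 bb (323, 208, 34, 11)
```

```bash
cat > go.py <<'E'
import sys
from h import *
s=status.read_state(); M=R.from_rotvec(s['orientation']).as_matrix(); p=np.array(s['tool_pos']); yaw=np.degrees(np.arctan2(M[1,0],M[0,0]))
print('t %.2f pos %s yaw %.2f open %.4f F %s gf %.1f q %s'%(s['t'],p.round(4),yaw,s['opening'],np.round(s['force'],1),s['gripper_force'],np.degrees(s['q']).round(0)))
for a in sys.argv[1:]:
    x,y,z,w=map(float,a.split(',')); t=np.array([x,y,z]); dt=-(w-yaw+180)%360-180 if 0 else -((w-yaw+180)%360-180)
    print(a,'->',(M.T@(t-p)).round(4),'turn %.2f'%dt)
    c=np.cos(np.radians(w));sn=np.sin(np.radians(w)); M=np.array([[c,sn,0],[sn,-c,0],[0,0,-1]]);p=t;yaw=w
E
python3 go.py .42,-.1,.236,34.8 .457,.2328,.15,34.8 .457,.2328,.047,34.8
```

```text
t 0.20 pos [ 0.2038 -0.5639  0.235 ] yaw 19.87 open 0.0927 F [ 0.3 -0.1  0.6] gf 0.0 q [-75.   7.  85.  -0.  87.  -5.]
.42,-.1,.236,34.8 -> [ 0.361  -0.3629 -0.0006] turn -14.93
.457,.2328,.15,34.8 -> [ 0.2203 -0.2522  0.086 ] turn -0.00
.457,.2328,.047,34.8 -> [0.    0.    0.103] turn -0.00
```

Request:
servo_tool(plan="0.02 -0.02 0 -2; 0.05 -0.05 0 -4; 0.08 -0.08 0 -6; 0.11 -0.11 0 -8; 0.14 -0.14 0 -10; 0.17 -0.17 0 -12; 0.20 -0.20 0 -14; 0.23 -0.23 0 -14.9; 0.26 -0.26 0 -14.9; 0.29 -0.29 0 -14.9; 0.31 -0.31 0 -14.9; 0.32 -0.32 0 -14.9", grip=-0.2)

```text
t: 1.2
tool_pos: [0.3972, -0.1509, 0.2357]
orientation: [-2.996, -0.943, -0.002]
force: [-0.2, -0.1, -0.1]
opening: 0.0561
gripper_force: 0.0
```

```bash
python3 go.py .457,.2328,.15,34.8 .457,.2328,.047,34.8
```

```text
t 1.20 pos [ 0.3972 -0.1509  0.2357] yaw 34.93 open 0.0561 F [-0.2 -0.1 -0.1] gf 0.0 q [-28. -21. 111.   0.  89.  27.]
.457,.2328,.15,34.8 -> [ 0.2685 -0.2803  0.0862] turn 0.13
.457,.2328,.047,34.8 -> [0.    0.    0.103] turn -0.00
```

Request:
servo_tool(plan="0.02 -0.02 0 0; 0.05 -0.05 0 0; 0.08 -0.08 0 0; 0.11 -0.11 0.01 0; 0.14 -0.14 0.02 0; 0.17 -0.17 0.03 0; 0.20 -0.205 0.05 0; 0.225 -0.235 0.07 0; 0.245 -0.26 0.08 0; 0.26 -0.273 0.086 0; 0.265 -0.28 0.086 0; 0.265 -0.28 0.086 0")

```text
t: 2.2
tool_pos: [0.4532, 0.2283, 0.1487]
orientation: [-2.996, -0.943, 0.003]
force: [0.8, 0.1, -0.0]
opening: 0.0557
gripper_force: 0.0
```

Request:
servo_tool(plan="0 0 0 0; 0 0 0 0")

```text
t: 2.37
tool_pos: [0.4545, 0.2255, 0.1503]
orientation: [2.998, 0.938, 0.001]
force: [0.7, -0.2, 0.4]
opening: 0.0557
gripper_force: 0.0
```

```bash
python3 go.py .457,.2328,.15,34.8 .457,.2328,.047,34.8; python3 -c "
from h import *
c=grab('scene','s1.png')
a=c['image'][150:400,200:500];cv2.imwrite('pics/s1c.png',cv2.resize(a,None,fx=2,fy=2))"
```

```text
t 2.37 pos [0.4545 0.2255 0.1503] yaw 34.73 open 0.0557 F [ 0.7 -0.2  0.4] gf 0.0 q [ 21.  -4. 106.  -0.  78.  76.]
.457,.2328,.15,34.8 -> [ 0.0062 -0.0045  0.0003] turn -0.07
.457,.2328,.047,34.8 -> [0.    0.    0.103] turn -0.00
```

View pics/s1.png

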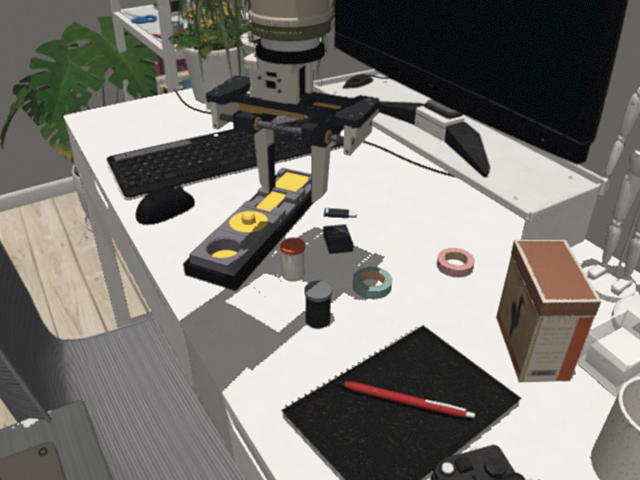

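The gripper hovers above the can (fingertips near (265,190) and (318,195) at height), with nothing in the way. I'm going down on the lid.

Request:
servo_tool(plan="0.003 -0.002 0.01 0; 0.006 -0.0045 0.03 0; 0.006 -0.0045 0.05 0; 0.006 -0.0045 0.07 0; 0.006 -0.0045 0.085 0; 0.006 -0.0045 0.095 0; 0.006 -0.0045 0.1 0; 0.006 -0.0045 0.103 0; 0.006 -0.0045 0.103 0; 0.006 -0.0045 0.103 0")

```text
t: 3.25
tool_pos: [0.4572, 0.2338, 0.0475]
orientation: [-2.998, -0.938, -0.002]
force: [0.5, -0.1, 0.6]
opening: 0.0559
gripper_force: 0.0
```

Request:
servo_tool(plan="0 0 0 0; 0 0 0 0; 0 0 0 0; 0 0 0 0; 0 0 0 0; 0 0 0 0; 0 0 0 0; 0 0 0 0", grip=1, grip_force=15)

```text
t: 3.92
tool_pos: [0.4568, 0.2338, 0.047]
orientation: [-2.998, -0.939, -0.001]
force: [-0.2, -0.1, 3.4]
opening: 0.0329
gripper_force: 15.0
```

```bash
python3 go.py .457,.2328,.12,34.8 .3852,.2962,.12,34.8 .3852,.2962,.06,34.8
```

```text
t 3.92 pos [0.4568 0.2338 0.047 ] yaw 34.77 open 0.0329 F [-0.2 -0.1  3.4] gf 15.0 q [ 21.   4. 109.   0.  66.  77.]
.457,.2328,.12,34.8 -> [-0.0004  0.0009 -0.073 ] turn -0.03
.3852,.2962,.12,34.8 -> [-0.0228 -0.093   0.    ] turn -0.00
.3852,.2962,.06,34.8 -> [0.   0.   0.06] turn -0.00
```

Request:
servo_tool(plan="0 0 -0.006 0; 0 0 -0.02 0; 0 0 -0.04 0; 0 0 -0.058 0; 0 0 -0.068 0; 0 0 -0.073 0; -0.003 -0.012 -0.073 0; -0.01 -0.038 -0.073 0; -0.017 -0.064 -0.073 0; -0.021 -0.083 -0.073 0; -0.023 -0.092 -0.073 0; -0.023 -0.092 -0.073 0")

```text
t: 4.92
tool_pos: [0.3829, 0.297, 0.1184]
orientation: [2.997, 0.942, -0.003]
force: [-0.1, -0.1, -0.2]
opening: 0.0329
gripper_force: 15.0
```

Request:
servo_tool(plan="0 0 0 0; 0 0 0 0; 0 0 0 0")

```text
t: 5.17
tool_pos: [0.3858, 0.2955, 0.1195]
orientation: [2.998, 0.937, -0.0]
force: [-0.3, -0.1, -0.8]
opening: 0.0325
gripper_force: 15.0
```

```bash
python3 go.py .3852,.2962,.06,34.8; python3 -c "
from h import *
c=grab('scene');a=c['image'][150:330,150:380];d=grab('top')['image'][240:400,230:380];cv2.imwrite('pics/s2.png',np.hstack([cv2.resize(a,(460,360)),cv2.resize(d,(338,360))]))"
```

```text
t 5.17 pos [0.3858 0.2955 0.1195] yaw 34.71 open 0.0325 F [-0.3 -0.1 -0.8] gf 15.0 q [ 31.  -5. 111.  -0.  75.  87.]
.3852,.2962,.06,34.8 -> [-0.0001 -0.0009  0.0595] turn -0.09
```

View pics/s2.png

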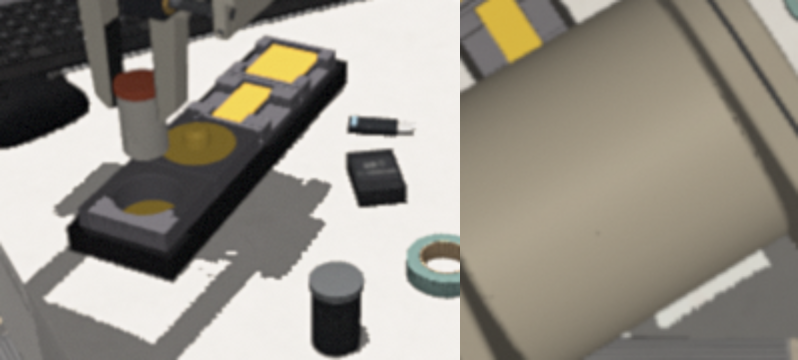

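The can hangs upright in the jaws over the well; its slight lean in the picture matches perspective. I'm lowering it.

Request:
servo_tool(plan="0 -0.001 0.006 0; 0 -0.001 0.018 0; 0 -0.001 0.03 0; 0 -0.001 0.042 0; 0 -0.001 0.051 0; 0 -0.001 0.056 0; 0 -0.001 0.059 0; 0 -0.001 0.06 0; 0 -0.001 0.06 0; 0 -0.001 0.06 0")

```text
t: 6.1
tool_pos: [0.3849, 0.2972, 0.06]
orientation: [-2.998, -0.939, -0.001]
force: [-0.2, 0.2, -0.3]
opening: 0.0332
gripper_force: 15.0
```

Request:
servo_tool(plan="0 0 0 0; 0 0 0 0; 0 0 0 0; 0 0 0 0; 0 0 -0.01 0; 0 0 -0.03 0; 0 0 -0.055 0; 0 0 -0.075 0; 0 0 -0.085 0; 0 0 -0.09 0; 0 0 -0.09 0", grip=-0.2)

```text
t: 7.02
tool_pos: [0.3852, 0.2974, 0.1509]
orientation: [-2.998, -0.939, -0.003]
force: [1.6, 0.3, 0.4]
opening: 0.0558
gripper_force: 0.0
```

```bash
python3 go.py .5497,.2647,.15,68.6 .5497,.2647,.020,68.6; python3 -c "
from h import *
c=grab('scene');a=c['image'][150:330,150:380];cv2.imwrite('pics/s3.png',cv2.resize(a,(690,540)))"
```

```text
t 7.02 pos [0.3852 0.2974 0.1509] yaw 34.77 open 0.0558 F [1.6 0.3 0.4] gf 0.0 q [ 32.  -7. 109.   0.  78.  87.]
.5497,.2647,.15,68.6 -> [0.1165 0.1207 0.0012] turn -33.83
.5497,.2647,.020,68.6 -> [0.   0.   0.13] turn -0.00
```

View pics/s3.png

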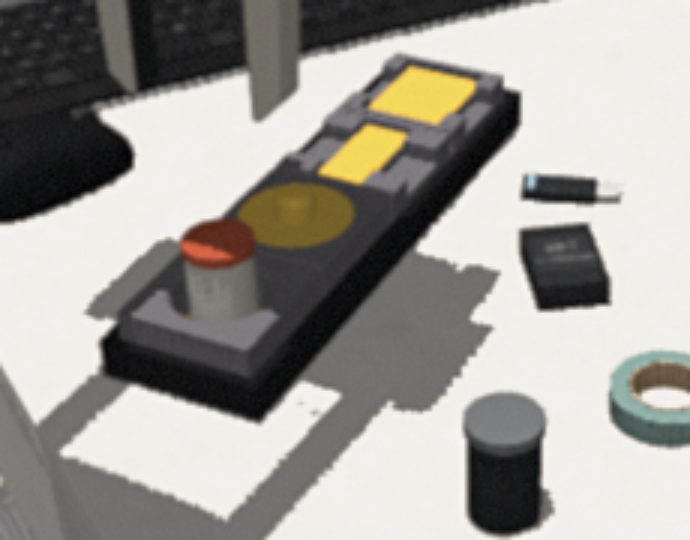

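The white can now stands upright in its well (crop (220,270)). Next is the battery.

Request:
servo_tool(plan="0.008 0.008 0 -3; 0.024 0.025 0 -8; 0.045 0.047 0 -14; 0.066 0.068 0 -20; 0.086 0.09 0 -26; 0.102 0.106 0 -31; 0.112 0.116 0 -33; 0.1165 0.1207 0 -33.8; 0.1165 0.1207 0 -33.8; 0.1165 0.1207 0 -33.8; 0.1165 0.1207 0 -33.8")

```text
t: 7.98
tool_pos: [0.5478, 0.2645, 0.1488]
orientation: [-2.596, -1.769, 0.002]
force: [-0.2, 0.4, 0.2]
opening: 0.0557
gripper_force: 0.0
```

```bash
python3 go.py .5497,.2647,.020,68.6
```

```text
t 7.98 pos [0.5478 0.2645 0.1488] yaw 68.54 open 0.0557 F [-0.2  0.4  0.2] gf 0.0 q [21. 12. 89.  0. 79. 42.]
.5497,.2647,.020,68.6 -> [0.001  0.0019 0.1288] turn -0.06
```

Request:
servo_tool(plan="0.001 0.002 0.01 0; 0.001 0.002 0.03 0; 0.001 0.002 0.055 0; 0.001 0.002 0.08 0; 0.001 0.002 0.1 0; 0.001 0.002 0.115 0; 0.001 0.002 0.123 0; 0.001 0.002 0.127 0; 0.001 0.002 0.129 0; 0.001 0.002 0.129 0; 0.001 0.002 0.129 0")

```text
t: 8.9
tool_pos: [0.5521, 0.2649, 0.0219]
orientation: [2.595, 1.769, 0.003]
force: [0.2, -0.2, 0.2]
opening: 0.0558
gripper_force: 0.0
```

Request:
servo_tool(plan="0 0 0 0; 0 0 0 0; 0 0 0 0; 0 0 0 0; 0 0 0 0; 0 0 0 0; 0 0 0 0; 0 0 0 0", grip=1, grip_force=15)

```text
t: 9.57
tool_pos: [0.5517, 0.2646, 0.0212]
orientation: [2.596, 1.77, 0.001]
force: [-1.2, -0.1, 5.3]
opening: 0.0359
gripper_force: 15.0
```

```bash
python3 go.py .5497,.2647,.09,68.6 .5563,.4152,.09,34.8 .5563,.4152,.05,34.8; python3 -c "
from h import *
c=grab('scene');a=c['image'][150:330,150:380];cv2.imwrite('pics/s4.png',cv2.resize(a,(690,540)))"
```

```text
t 9.57 pos [0.5517 0.2646 0.0212] yaw 68.57 open 0.0359 F [-1.2 -0.1  5.3] gf 15.0 q [21. 21. 94.  0. 66. 42.]
.5497,.2647,.09,68.6 -> [-0.0006 -0.0018 -0.0688] turn -0.03
.5563,.4152,.09,34.8 -> [ 0.1425 -0.0488  0.    ] turn 33.80
.5563,.4152,.05,34.8 -> [0.   0.   0.04] turn -0.00
```

View pics/s4.png

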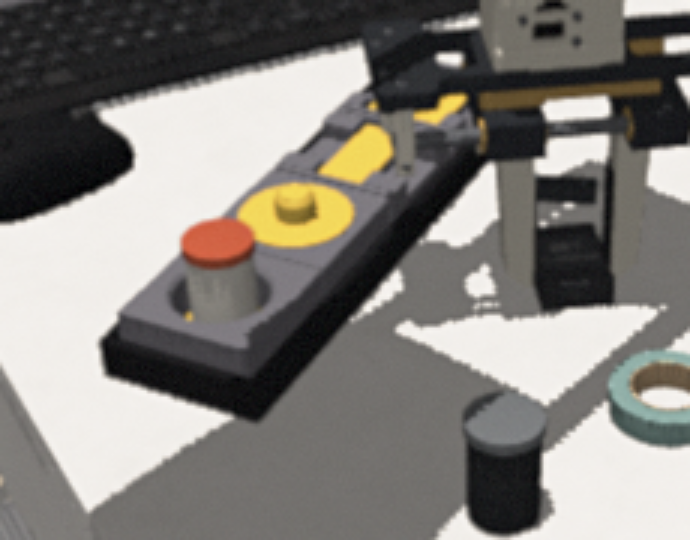

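Both fingers hold the battery (crop (575,265)). I'm lifting it and carrying it over its pocket.

Request:
servo_tool(plan="0 0 -0.006 0; 0 0 -0.02 0; 0 0 -0.04 0; 0 0 -0.058 0; 0 0 -0.068 0; 0 0 -0.07 0; 0.005 -0.002 -0.07 2; 0.018 -0.006 -0.07 6; 0.034 -0.012 -0.07 11; 0.052 -0.018 -0.07 16; 0.07 -0.025 -0.07 21; 0.088 -0.031 -0.07 26")

```text
t: 10.62
tool_pos: [0.554, 0.3582, 0.0896]
orientation: [2.93, 1.134, -0.002]
force: [1.2, 0.2, -0.9]
opening: 0.0362
gripper_force: 15.0
```

Request:
servo_tool(plan="0.005 -0.016 0 3; 0.012 -0.03 0 6; 0.019 -0.043 0 7.8; 0.023 -0.052 0 7.8; 0.023 -0.052 0 7.8; 0.023 -0.052 0 7.8; 0.023 -0.052 0 7.8; 0.023 -0.052 0 7.8")

```text
t: 11.28
tool_pos: [0.5367, 0.4106, 0.0905]
orientation: [2.998, 0.938, -0.0]
force: [-0.1, -0.2, -0.4]
opening: 0.036
gripper_force: 15.0
```

```bash
python3 go.py .5563,.4152,.05,34.8
```

```text
t 11.28 pos [0.5367 0.4106 0.0905] yaw 34.75 open 0.0360 F [-0.1 -0.2 -0.4] gf 15.0 q [33. 25. 80. -0. 75. 88.]
.5563,.4152,.05,34.8 -> [0.0187 0.0073 0.0405] turn -0.05
```

Request:
servo_tool(plan="0.006 0.002 0 0; 0.013 0.005 0 0; 0.0187 0.0073 0 0; 0.0187 0.0073 0 0; 0.0187 0.0073 0.004 0; 0.0187 0.0073 0.012 0; 0.0187 0.0073 0.02 0; 0.0187 0.0073 0.028 0; 0.0187 0.0073 0.033 0; 0.0187 0.0073 0.033 0; 0.0187 0.0073 0.033 0")

```text
t: 12.2
tool_pos: [0.5553, 0.4159, 0.0567]
orientation: [2.998, 0.939, -0.002]
force: [-0.1, -0.1, -1.0]
opening: 0.0357
gripper_force: 15.0
```

```bash
python3 go.py .5563,.4152,.05,34.8; python3 -c "
from h import *
c=grab('scene');a=c['image'][140:260,200:360];d=grab('top')['image'][160:280,190:350];cv2.imwrite('pics/s5.png',np.hstack([cv2.resize(a,(400,300)),cv2.resize(d,(400,300))]))"
```

```text
t 12.20 pos [0.5553 0.4159 0.0567] yaw 34.78 open 0.0357 F [-0.1 -0.1 -1. ] gf 15.0 q [33. 30. 78. -0. 73. 88.]
.5563,.4152,.05,34.8 -> [0.0004 0.0012 0.0067] turn -0.02
```

View pics/s5.png

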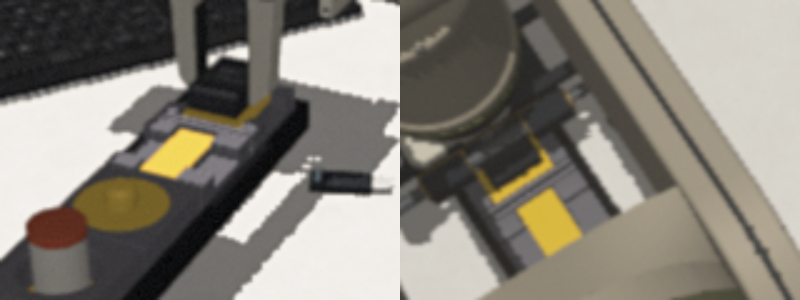

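The battery sits squarely over its pocket, with yellow showing on the near end and both sides. I'm setting it down.

Request:
servo_tool(plan="0 0.001 0.002 0; 0 0.001 0.004 0; 0 0.001 0.006 0; 0 0.001 0.007 0; 0 0.001 0.007 0; 0 0.001 0.007 0")

```text
t: 12.8
tool_pos: [0.5564, 0.4153, 0.0505]
orientation: [2.998, 0.939, -0.001]
force: [0.3, -0.4, -0.9]
opening: 0.0357
gripper_force: 15.0
```

Request:
servo_tool(plan="0 0 0 0; 0 0 0 0; 0 0 0 0; 0 0 0 0; 0 0 -0.005 0; 0 0 -0.02 0; 0 0 -0.04 0; 0 0 -0.06 0; 0 0 -0.075 0; 0 0 -0.08 0; 0 0 -0.08 0", grip=-0.2)

```text
t: 13.72
tool_pos: [0.5578, 0.4163, 0.1339]
orientation: [-2.997, -0.938, -0.007]
force: [-0.0, 0.2, 0.7]
opening: 0.0559
gripper_force: 0.0
```

```bash
python3 go.py .5945,.327,.13,142.2 .5945,.327,.019,142.2
```

```text
t 13.72 pos [0.5578 0.4163 0.1339] yaw 34.77 open 0.0559 F [-0.   0.2  0.7] gf 0.0 q [33. 25. 75. -0. 80. 88.]
.5945,.327,.13,142.2 -> [-0.0208  0.0942  0.0038] turn -107.43
.5945,.327,.019,142.2 -> [0.    0.    0.111] turn -0.00
```

Request:
servo_tool(plan="-0.001 0.005 0 -4; -0.004 0.018 0 -10; -0.008 0.036 0 -17; -0.012 0.054 0 -24; -0.016 0.072 0 -31; -0.019 0.085 0 -38; -0.0208 0.0942 0 -45; -0.0208 0.0942 0 -52; -0.0208 0.0942 0 -59; -0.0208 0.0942 0 -66; -0.0208 0.0942 0 -73; -0.0208 0.0942 0 -80")

```text
t: 14.72
tool_pos: [0.5923, 0.3257, 0.1289]
orientation: [-1.685, -2.65, 0.003]
force: [0.2, -0.2, 0.9]
opening: 0.0558
gripper_force: 0.0
```

Request:
servo_tool(plan="0 0 0 -7; 0 0 0 -14; 0 0 0 -20; 0 0 0 -25; 0 0 0 -27.4; 0 0 0 -27.4; 0 0 0 -27.4; 0 0 0 -27.4; 0 0 0 -27.4", grip=0.1)

```text
t: 15.47
tool_pos: [0.5929, 0.326, 0.1302]
orientation: [-1.02, -2.971, 0.001]
force: [-0.4, -0.5, 0.1]
opening: 0.042
gripper_force: 0.0
```

```bash
python3 go.py .5945,.327,.019,142.2; python3 -c "
from h import *
c=grab('scene');a=c['image'][140:290,220:420];cv2.imwrite('pics/s6.png',cv2.resize(a,(800,600)))"
```

```text
t 15.47 pos [0.5929 0.326  0.1302] yaw 142.10 open 0.0420 F [-0.4 -0.5  0.1] gf 0.0 q [ 24.  23.  78.   0.  79. -28.]
.5945,.327,.019,142.2 -> [-0.0007  0.0018  0.1112] turn -0.10
```

View pics/s6.png

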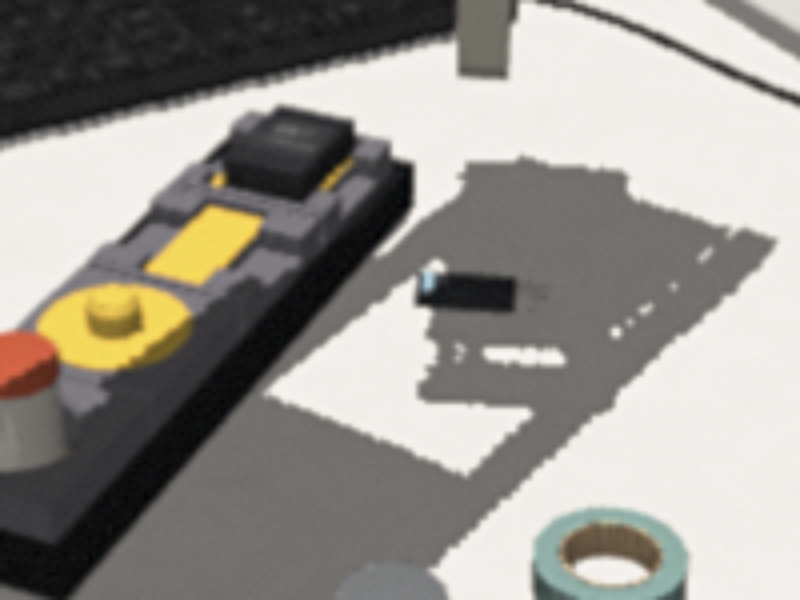

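The battery lies flat in its pocket (crop (290,150)). I'm going down on the stick (crop (480,290)).

Request:
servo_tool(plan="0 0.002 0.01 0; 0 0.002 0.03 0; 0 0.002 0.053 0; 0 0.002 0.073 0; 0 0.002 0.09 0; 0 0.002 0.101 0; 0 0.002 0.107 0; 0 0.002 0.110 0; 0 0.002 0.1112 0; 0 0.002 0.1112 0; 0 0.002 0.1112 0")

```text
t: 16.43
tool_pos: [0.5952, 0.3281, 0.0208]
orientation: [1.018, 2.971, 0.002]
force: [-0.1, -0.9, -1.1]
opening: 0.0421
gripper_force: 0.0
```

Request:
servo_tool(plan="0 0 0 0; 0 0 0 0; 0 0 0 0; 0 0 0 0; 0 0 0 0; 0 0 0 0; 0 0 0 0; 0 0 0 0", grip=1, grip_force=15)

```text
t: 17.1
tool_pos: [0.5945, 0.3278, 0.0197]
orientation: [1.018, 2.972, 0.0]
force: [-0.6, -0.5, 2.5]
opening: 0.0182
gripper_force: 15.0
```

```bash
python3 go.py .5945,.327,.085,142.2 .4993,.3755,.085,214.8 .4993,.3755,.05,214.8; python3 -c "
from h import *
c=grab('scene');a=c['image'][140:290,220:420];cv2.imwrite('pics/s7.png',cv2.resize(a,(800,600)))"
```

```text
t 17.10 pos [0.5945 0.3278 0.0197] yaw 142.17 open 0.0182 F [-0.6 -0.5  2.5] gf 15.0 q [ 25.  30.  81.  -0.  69. -28.]
.5945,.327,.085,142.2 -> [-0.0005 -0.0006 -0.0653] turn -0.03
.4993,.3755,.085,214.8 -> [ 0.1049 -0.02    0.    ] turn -72.60
.4993,.3755,.05,214.8 -> [0.    0.    0.035] turn -0.00
```

View pics/s7.png

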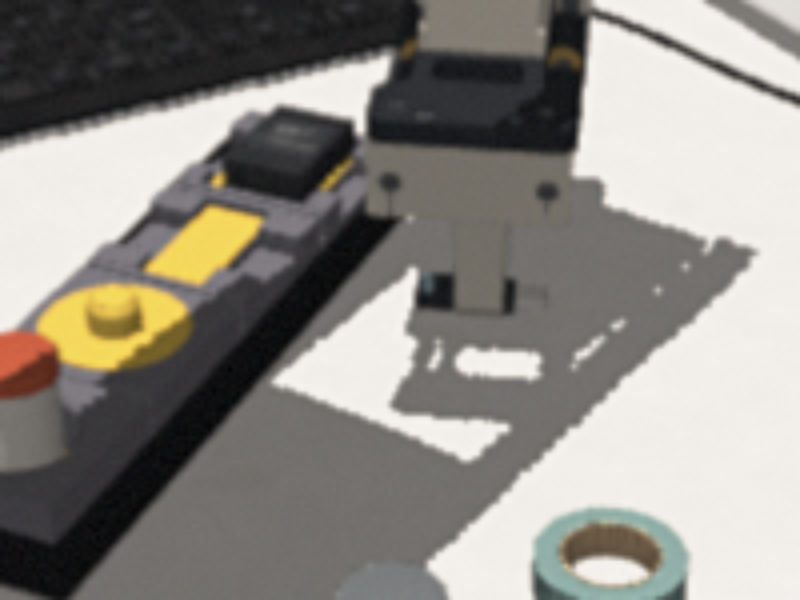

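The jaws hold the stick across its black part near the middle. I'm lifting it, carrying it and turning it −72.6°.

Request:
servo_tool(plan="0 0 -0.006 0; 0 0 -0.02 0; 0 0 -0.04 0; 0 0 -0.058 0; 0 0 -0.068 0; 0 0 -0.07 0; 0.005 -0.001 -0.07 -4; 0.018 -0.003 -0.07 -10; 0.034 -0.006 -0.07 -16; 0.052 -0.01 -0.07 -23; 0.07 -0.013 -0.07 -29; 0.085 -0.016 -0.07 -35")

```text
t: 18.15
tool_pos: [0.5158, 0.3674, 0.0885]
orientation: [-0.069, -3.139, 0.001]
force: [-0.9, 0.3, 1.0]
opening: 0.0176
gripper_force: 15.0
```

Request:
servo_tool(plan="0 0 0 -6; 0 0 0 -13; 0 0 0 -20; 0 0 0 -27; 0 0 0 -33; 0 0 0 -36.5; 0 0 0 -37.6; 0 0 0 -37.6; 0 0 0 -37.6; 0 0 0 -37.6")

```text
t: 18.98
tool_pos: [0.5173, 0.3671, 0.0892]
orientation: [0.936, -2.999, 0.0]
force: [0.3, -0.1, 0.8]
opening: 0.0175
gripper_force: 15.0
```

```bash
python3 go.py .4993,.3755,.056,214.8
```

```text
t 18.98 pos [0.5173 0.3671 0.0892] yaw -145.33 open 0.0175 F [ 0.3 -0.1  0.8] gf 15.0 q [ 31.  19.  88.   0.  73. -94.]
.4993,.3755,.056,214.8 -> [0.01   0.0171 0.0332] turn -0.13
```

Request:
servo_tool(plan="0.003 0.005 0 0; 0.007 0.012 0 0; 0.01 0.017 0 0; 0.01 0.017 0 0; 0.01 0.017 0.004 0; 0.01 0.017 0.012 0; 0.01 0.017 0.02 0; 0.01 0.017 0.028 0; 0.01 0.017 0.032 0; 0.01 0.017 0.032 0; 0.01 0.017 0.032 0")

```text
t: 19.9
tool_pos: [0.4992, 0.3751, 0.0567]
orientation: [0.938, -2.997, 0.001]
force: [-0.4, 0.5, 0.6]
opening: 0.0178
gripper_force: 15.0
```

```bash
python3 go.py .4993,.3755,.0492,214.8; python3 -c "
from h import *
c=grab('scene');a=c['image'][140:260,200:360];d=grab('top')['image'][190:310,200:360];cv2.imwrite('pics/s8.png',np.hstack([cv2.resize(a,(400,300)),cv2.resize(d,(400,300))]))"
```

```text
t 19.90 pos [0.4992 0.3751 0.0567] yaw -145.24 open 0.0178 F [-0.4  0.5  0.6] gf 15.0 q [ 32.  20.  90.  -0.  70. -93.]
.4993,.3755,.0492,214.8 -> [-0.0003  0.0003  0.0075] turn -0.04
```

View pics/s8.png

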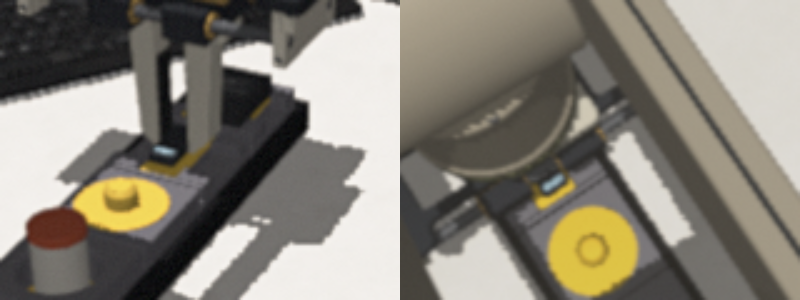

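The stick is aligned over the narrow pocket, blue end toward the post. I'm setting it down.

Request:
servo_tool(plan="0 0 0.002 0; 0 0 0.004 0; 0 0 0.006 0; 0 0 0.0075 0; 0 0 0.0075 0; 0 0 0.0075 0")

```text
t: 20.5
tool_pos: [0.4993, 0.3754, 0.0497]
orientation: [0.939, -2.998, 0.0]
force: [-0.3, -0.6, 1.0]
opening: 0.0176
gripper_force: 15.0
```

Request:
servo_tool(plan="0 0 0 0; 0 0 0 0; 0 0 0 0; 0 0 0 0; 0 0 -0.005 0; 0 0 -0.02 0; 0 0 -0.04 0; 0 0 -0.06 0; 0 0 -0.075 0; 0 0 -0.08 0; 0 0 -0.08 0", grip=0.3)

```text
t: 21.42
tool_pos: [0.5006, 0.3763, 0.1323]
orientation: [-0.938, 2.995, 0.002]
force: [-0.2, 0.6, -0.7]
opening: 0.0326
gripper_force: 0.0
```

```bash
python3 go.py .5338,.1563,.13,214.8 .5338,.1563,.020,214.8
```

```text
t 21.42 pos [0.5006 0.3763 0.1323] yaw -145.23 open 0.0326 F [-0.2  0.6 -0.7] gf 0.0 q [ 32.  15.  88.   0.  77. -93.]
.5338,.1563,.13,214.8 -> [ 0.0982 -0.1996  0.0019] turn -0.03
.5338,.1563,.020,214.8 -> [0.   0.   0.11] turn -0.00
```

Opening to about 76 mm (grip −0.64) on the way to the teal tape.

Request:
servo_tool(plan="0.005 -0.01 0 0; 0.018 -0.036 0 0; 0.034 -0.07 0 0; 0.05 -0.104 0 0; 0.066 -0.138 0 0; 0.082 -0.168 0 0; 0.093 -0.19 0 0; 0.098 -0.1996 0 0; 0.098 -0.1996 0 0; 0.098 -0.1996 0 0; 0.098 -0.1996 0 0", grip=-0.64)

```text
t: 22.33
tool_pos: [0.5323, 0.1565, 0.1293]
orientation: [0.939, -2.997, -0.001]
force: [-0.4, -0.6, 0.3]
opening: 0.0763
gripper_force: 0.0
```

```bash
python3 go.py .5338,.1563,.020,214.8; python3 -c "
from h import *
c=grab('scene');a=c['image'][140:320,200:440];cv2.imwrite('pics/s9.png',cv2.resize(a,(800,600)))"
```

```text
t 22.33 pos [0.5323 0.1565 0.1293] yaw -145.21 open 0.0763 F [-0.4 -0.6  0.3] gf 0.0 q [  11.    5.   99.    0.   76. -114.]
.5338,.1563,.020,214.8 -> [-0.0012 -0.0012  0.1093] turn -0.01
```

View pics/s9.png

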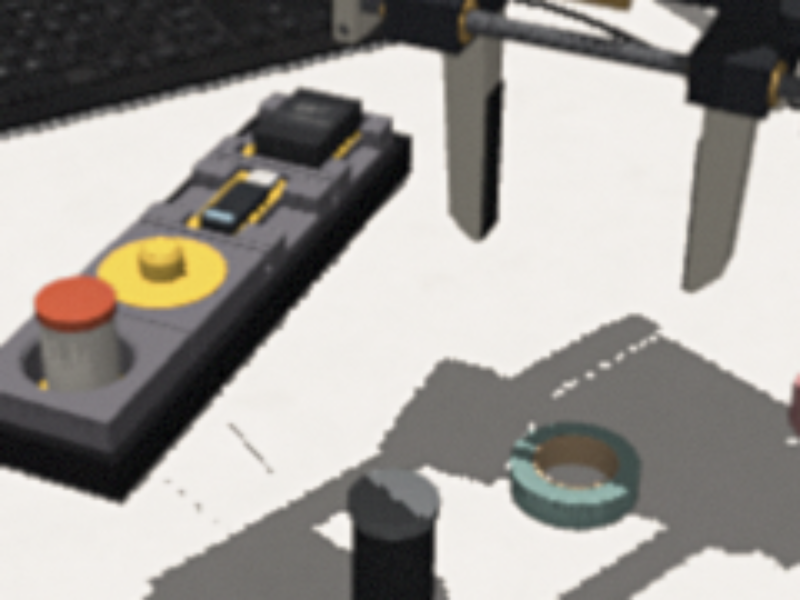

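The stick lies flat in its pocket (crop (238,200)), and the gripper is open over the teal tape (crop (575,470)). I'm going down on it.

Request:
servo_tool(plan="-0.001 -0.001 0.01 0; -0.001 -0.001 0.03 0; -0.001 -0.001 0.053 0; -0.001 -0.001 0.073 0; -0.001 -0.001 0.09 0; -0.001 -0.001 0.101 0; -0.001 -0.001 0.106 0; -0.001 -0.001 0.109 0; -0.001 -0.001 0.109 0; -0.001 -0.001 0.109 0")

```text
t: 23.22
tool_pos: [0.5349, 0.1557, 0.0218]
orientation: [-0.939, 2.997, -0.0]
force: [-0.6, -0.6, 0.4]
opening: 0.0762
gripper_force: 0.0
```

Request:
servo_tool(plan="0 0 0 0; 0 0 0 0; 0 0 0 0; 0 0 0 0; 0 0 0 0; 0 0 0 0; 0 0 0 0; 0 0 0 0", grip=1, grip_force=15)

```text
t: 23.88
tool_pos: [0.5345, 0.1554, 0.0214]
orientation: [-0.938, 2.998, -0.0]
force: [-0.8, 0.3, 5.0]
opening: 0.0515
gripper_force: 15.0
```

```bash
python3 go.py .5338,.1563,.10,214.8 .4422,.3359,.10,214.8 .4422,.3359,.055,214.8
```

```text
t 23.88 pos [0.5345 0.1554 0.0214] yaw -145.23 open 0.0515 F [-0.8  0.3  5. ] gf 15.0 q [  11.   13.  103.    0.   64. -114.]
.5338,.1563,.10,214.8 -> [ 0.      0.0011 -0.0786] turn -0.03
.4422,.3359,.10,214.8 -> [-0.0273  0.1998  0.    ] turn -0.00
.4422,.3359,.055,214.8 -> [0.    0.    0.045] turn -0.00
```

Request:
servo_tool(plan="0 0 -0.006 0; 0 0 -0.02 0; 0 0 -0.04 0; 0 0 -0.06 0; 0 0 -0.075 0; 0 0 -0.083 0; -0.001 0.008 -0.085 0; -0.004 0.03 -0.085 0; -0.008 0.06 -0.085 0; -0.012 0.09 -0.085 0; -0.016 0.12 -0.085 0; -0.02 0.148 -0.085 0")

```text
t: 24.88
tool_pos: [0.4642, 0.2896, 0.1045]
orientation: [0.938, -2.996, 0.0]
force: [-0.0, -0.9, -0.2]
opening: 0.0512
gripper_force: 15.0
```

Request:
servo_tool(plan="-0.003 0.022 0 0; -0.005 0.038 0 0; -0.007 0.048 0 0; -0.007 0.051 0 0; -0.007 0.051 0 0; -0.007 0.051 0 0; -0.007 0.051 0 0; -0.007 0.051 0 0")

```text
t: 25.55
tool_pos: [0.4434, 0.3334, 0.1058]
orientation: [0.937, -2.999, 0.0]
force: [-0.6, 0.2, 0.1]
opening: 0.051
gripper_force: 15.0
```

```bash
python3 go.py .4422,.3359,.075,214.8
```

```text
t 25.55 pos [0.4434 0.3334 0.1058] yaw -145.30 open 0.0510 F [-0.6  0.2  0.1] gf 15.0 q [ 32.   6. 100.  -0.  73. -93.]
.4422,.3359,.075,214.8 -> [-0.0004  0.0027  0.0308] turn -0.10
```

Request:
servo_tool(plan="0 0.0015 0.004 0; 0 0.0027 0.012 0; 0 0.0027 0.02 0; 0 0.0027 0.027 0; 0 0.0027 0.031 0; 0 0.0027 0.031 0; 0 0.0027 0.031 0; 0 0.0027 0.031 0")

```text
t: 26.22
tool_pos: [0.4415, 0.3366, 0.0751]
orientation: [-0.939, 2.998, 0.0]
force: [-0.7, 0.7, -0.4]
opening: 0.0511
gripper_force: 15.0
```

```bash
python3 go.py .4422,.3359,.0562,214.8; python3 -c "
from h import *
c=grab('scene');a=c['image'][170:290,180:340];d=grab('top')['image'][230:350,200:360];cv2.imwrite('pics/s10.png',np.hstack([cv2.resize(a,(400,300)),cv2.resize(d,(400,300))]))"
```

```text
t 26.22 pos [0.4415 0.3366 0.0751] yaw -145.23 open 0.0511 F [-0.7  0.7 -0.4] gf 15.0 q [ 32.   8. 102.   0.  70. -93.]
.4422,.3359,.0562,214.8 -> [-0.0002 -0.001   0.0189] turn -0.03
```

View pics/s10.png

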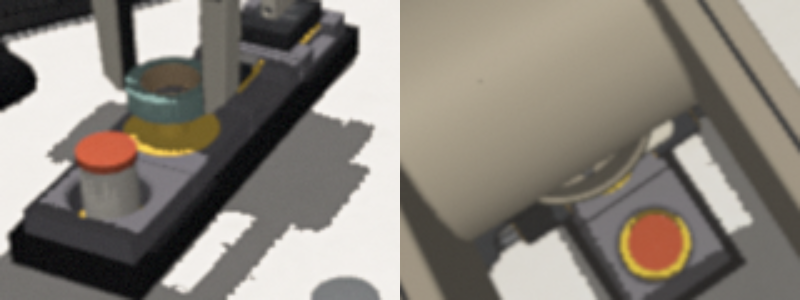

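The tape hangs level and centred over the yellow disc and post. I'm lowering it in two steps while checking force.

Request:
servo_tool(plan="0 -0.001 0.003 0; 0 -0.001 0.006 0; 0 -0.001 0.009 0; 0 -0.001 0.01 0; 0 -0.001 0.01 0; 0 -0.001 0.01 0")

```text
t: 26.82
tool_pos: [0.4418, 0.3356, 0.0647]
orientation: [0.939, -2.998, 0.0]
force: [-0.0, 0.9, 0.1]
opening: 0.0513
gripper_force: 15.0
```

```bash
python3 go.py .4422,.3359,.0562,214.8
```

```text
t 26.82 pos [0.4418 0.3356 0.0647] yaw -145.23 open 0.0513 F [-0.   0.9  0.1] gf 15.0 q [ 32.   9. 102.   0.  69. -93.]
.4422,.3359,.0562,214.8 -> [-0.0005  0.      0.0085] turn -0.03
```

Request:
servo_tool(plan="0 0 0.003 0; 0 0 0.006 0; 0 0 0.008 0; 0 0 0.0085 0; 0 0 0.0085 0; 0 0 0.0085 0")

```text
t: 27.32
tool_pos: [0.4419, 0.3356, 0.0564]
orientation: [0.939, -2.998, 0.0]
force: [-0.2, -0.2, -0.1]
opening: 0.051
gripper_force: 15.0
```

Request:
servo_tool(plan="0 0 0 0; 0 0 0 0; 0 0 0 0; 0 0 0 0; 0 0 0 0; 0 0 -0.005 0; 0 0 -0.02 0; 0 0 -0.045 0; 0 0 -0.08 0; 0 0 -0.11 0; 0 0 -0.13 0; 0 0 -0.13 0", grip=-0.5)

```text
t: 28.32
tool_pos: [0.4446, 0.3373, 0.1931]
orientation: [-0.936, 2.989, 0.004]
force: [0.4, 0.3, 1.3]
opening: 0.0691
gripper_force: 0.0
```

```bash
python3 go.py .45,.05,.2,214.8
```

```text
t 28.32 pos [0.4446 0.3373 0.1931] yaw -145.23 open 0.0691 F [0.4 0.3 1.3] gf 0.0 q [ 32.   2.  96.   0.  82. -93.]
.45,.05,.2,214.8 -> [ 0.1594 -0.2391 -0.0083] turn -0.03
```

Backing the arm away to clear both views for the final look.

Request:
servo_tool(plan="0.01 -0.015 0 0; 0.03 -0.045 0 0; 0.05 -0.075 0 0; 0.07 -0.105 0 0; 0.09 -0.135 0 0; 0.11 -0.165 0 0; 0.13 -0.195 0 0; 0.147 -0.22 0 0; 0.157 -0.235 0 0; 0.159 -0.239 0 0; 0.159 -0.239 0 0; 0.159 -0.239 0 0")

```text
t: 29.32
tool_pos: [0.4475, 0.0491, 0.1862]
orientation: [0.938, -2.998, -0.001]
force: [-0.7, 0.4, 0.7]
opening: 0.0695
gripper_force: 0.0
```

```bash
python3 -c "
from h import *
c=grab('scene');a=c['image'][160:340,170:490];d=grab('top')['image'][120:380,190:430]
cv2.imwrite('pics/s11.png',np.hstack([cv2.resize(a,(460,400)),cv2.resize(d,(340,400))]))"
```

```text
(no output)
```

View pics/s11.png

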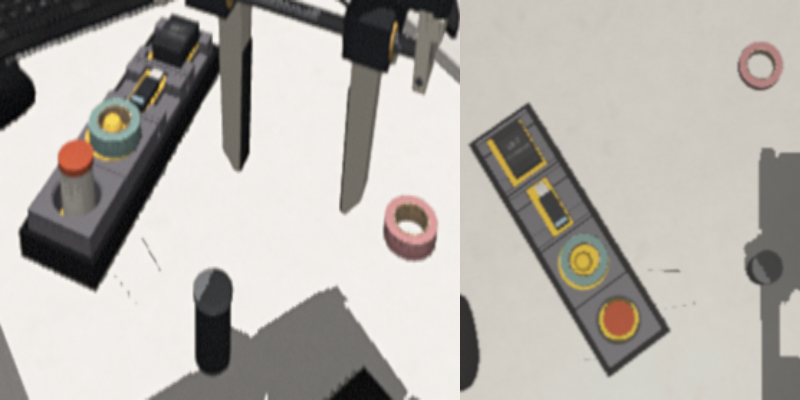

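In both views the can stands upright in its well, the tape lies around the post, and the stick and battery lie in their pockets. The black can and pink tape have not moved. One numeric check of the seating before I hand in.

```bash
python3 - <<'E'
from m import *
S=grab('scene');T=grab('top')
def big(c,n,k,roi):
    ROI[n]=roi; z,cs=comps(c,n,k); q=max(cs,key=cv2.contourArea); return q
def cen(q):
    M=cv2.moments(q); return (M['m10']/M['m00'],M['m01']/M['m00'])
u=np.array([.8211,.5707]);v=np.array([-.5707,.8211])
def loc(P,c): d=P[:2]-np.array(c); return np.round([d@u*1e3,d@v*1e3],1)
h=cv2.cvtColor(T['image'],cv2.COLOR_BGR2HSV)
m=((h[...,2]<62)).astype(np.uint8); w=np.zeros_like(m); w[193:242,207:253]=m[193:242,207:253]
# keep only inside the pocket deck area
pts=np.array([[.5563,.4152]]);c0=np.array([.5563,.4152]);poly=proj(T,[np.r_[c0+a*u*.031+b*v*.026,.044] for a,b in((1,1),(1,-1),(-1,-1),(-1,1))])
k=np.zeros_like(m);cv2.fillPoly(k,[poly.astype(int)],1);w*=k
q=max(cv2.findContours(w,0,cv2.CHAIN_APPROX_NONE)[0],key=cv2.contourArea)
P=onz(T,q.reshape(-1,2),.044)[:,:2].astype(np.float32);r=cv2.minAreaRect(P*1000);print('batt',r,loc(np.array(r[0])/1000,c0))
q=big(T,'top','teal',(255,265,300,315));P=onz(T,[cv2.minEnclosingCircle(q)[0]],.049)[0];print('teal',P,loc(P,(.4422,.3359)))
qs=big(S,'scene','teal',(215,195,285,250));b=cv2.boundingRect(qs);bt=cv2.minEnclosingCircle(q)[0]
print('teal tri',tri(S,[(b[0]+b[2]/2-.5,b[1]+b[3]/2-3.5)],T,[bt]))
q=big(T,'top','orange',(280,305,325,350));P=onz(T,[cen(q)],.064)[0];print('lid',P,loc(P,(.3852,.2962)))
s=status.read_state();print(s['t'])
E
```

```text
batt ((537.6773071289062, 399.54705810546875), (3.599634885787964, 29.59648895263672), 35.490814208984375) [-24.2  -2.2]
teal [0.4432 0.3338 0.049 ] [-0.3 -2.3]
teal tri [[0.4422 0.3343 0.0478 0.0025]]
lid [0.386  0.2949 0.064 ] [-0.  -1.5]
29.5167
```

```bash
python3 -c "
from plant import robot; print(robot.close_job())"
```

```text
the job is handed in; nothing more can be done
None
```

The tray is packed and handed in at about 29.5 s: white can upright in its well, battery and USB stick flat in their pockets, teal tape flat over the post, and the black can and pink tape untouched.

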